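# Throw the specimen clamp with its extension bar

## Robot

A 6-joint arm with a two-finger parallel gripper is mounted at the origin on a cart in front of the work surface, level with it; the furniture and walls round the work are solid. World frame = base frame: x ahead of the robot, y to its left, z up, the work surface at z = 0. Lengths are in m, angles in degrees, forces in N, time in s.
With the tool pointing down it reaches from about 0.4 to 0.825 m from the base axis. Payload 7 kg.
Tool frame: the origin (TCP) lies between the finger pads; the fingertips stand 22 mm ahead of it and the grasp point (between the pads) lies 3 mm ahead of it; z points along the fingers, y is the line along which they close (so a half turn about z gives the same grasp; the last joint's range is limited). The gripper opens to 88 mm and grips with 3 to 60 N. Pads are 19 mm wide; open, the fingers measure 130 mm over their backs; the gripper's body (78 mm by 193 mm) begins 47 mm behind the grasp point.
Start: joints at [-50.128, 20.546, 0.682, 0, -70.136, -16.507], TCP at [0.268, -0.62, 0.249] pointing down, gripper open.
Joint ranges: [-176.03, 176.03], [-82.01, 121.73], [-58.28, 71.71], [-173.87, 95.51], [-174.79, -0.11], [-173.66, 173.66]. Speed limits (degrees/s): [136.94, 136.94, 172.46, 180, 180, 180].

## Interface

Orientations are given as [roll, pitch, yaw] about the fixed x, y, z axes, in that order (R = Rz(yaw) Ry(pitch) Rx(roll)).
In Python, from plant import ctrl gives the robot as it stands.
- The arm moves only by the tool apply_moves, never from a script. Its argument "targets" is a list of rows, each an object with "travel": the shift along the tool's x, y, z in mm, a list of three; "roll": the turn about the tool's z in degrees; "jaw": the finger opening in mm, from 0 to 87.6. In form: [{"travel": [tx, ty, tz], "roll": roll, "jaw": jaw}, ...]. A call has 1 to 10 rows; each row shifts and turns the commanded pose from where the row before left it, along the tool's axes as they then stand; what a row does not reach is not made up. A row lasts 1/10 s, in which the tool goes at most 50 mm and 8.59 degrees, less where a joint would pass 70% of its speed; a pose out of reach is approached as far as the arm can. A call with a gripper value outside its range is refused whole. The fingers move at their own pace and stop on an object; the grip force is fixed at half the most. Time passes only in rows, so rows that do not move let the fingers close. It gives the time, the measured TCP pose, the force, the opening and the grip force at its end, in the units of the state.
- ctrl.get_obs(): the state, without advancing time (a new reading comes with each control period).
- ctrl.snapshot(name): name is "side" or "top" or "wrist"; returns the picture (400x640x3 uint8, red, green, blue); there is no depth.
- ctrl.calibration(name): a dict with "K" (3x3 intrinsics, pixels), "extrinsics" (4x4, takes a point from camera to world coordinates); the wrist camera has in their place "hand_eye" (4x4, takes a point from camera to tool coordinates, whose origin is the TCP and whose axes are the flange's). Camera axes: x right, y down, z forward; pixel columns grow to the right and rows downward; lengths in m; the calibration is good to about 2 mm. A picture is of the moment at which its call begins: read the wrist's pose just before it. calibration takes no time and is no camera call.
- ctrl.close_job(): hands the job in; it is judged then, once.
The state is a dict: "clock": time; "joint_pos": joint angles; "qvel": joint speeds; "tau": joint torques, N m; "tool_pos": TCP position; "orientation": TCP orientation; "force": force on the tool from outside, world axes, zero at the start; "moment": the same for the moment, N m; "opening": finger opening in m; "gripper_force": force on a finger pad.
Only numpy, scipy, OpenCV 4.12 (cv2) and the standard library are available. Lean on these libraries where they do the work, as an engineer would, in place of code of your own. Each camera call takes 0.05 s, during which the arm holds its last target. There are 200 camera calls.

## Task

Clamp the round specimen in its fixture for the next hardness test: take the loose steel extension bar, push its socket fully home on the clamp's short lever, and with the bar swing the lever gently over its dead point until it rests at its stop. Then draw the bar off and lay it flat on the bench, clear of the clamp. Feel for the snap and do not force the lever against its stop, do not push the clamp with the fingers, and leave the other things where they are.

Things in the scene. Friction and masses are not known exactly. Their poses are not given: they have to be found in the camera images.
- clamp: Toggle clamp fixed to the bench: aluminium plate (x -34 to 138, y +-42, 12 mm thick), grey housing (top at 32 mm) with a hub. Origin on the bench under the lever's vertical pivot, z up; its plunger pushes the specimen along +x into the V-block. Open, the lever points to yaw pi + 0.55 rad in this frame; it closes clockwise from above, against a spring.
- stub_tip (a point): End of the lever: level round stub, 14 mm thick, ball end, centre line 46 mm above the bench, 84 mm from the pivot; hub radius 14.5 mm, top at 56 mm; x axis points outward. Its dead point is 0.55 to 1.15 rad from open, the hard stop about 0.1 rad beyond; the setting differs each time and is not seen. Past the dead point it snaps to the stop and stays. With the bar it takes up to 8 N at the grip.
- bar: Steel bar, 195 mm, 0.15 to 0.31 kg, flat on the bench left or right of the clamp. Origin at the underside below the grip's middle, near its balance; +x to the socket, z up. Dark grip 18 mm wide, 21 high, x -67 to 48 mm. Socket: square tube, 25 mm outside, 17 high and 16.4 wide inside, mouth at x = 110 mm, floor at 56 mm. Home: stub end on the floor, origin 140 mm from the pivot axis. Square end knob.
- socket_floor (a point): Middle of the socket's inner floor in the bar, at x = +56 mm, 12.5 mm above the bar's underside; meets stub_tip when home.
- bar_grip (a point): Middle of the bar's grip section, on its centre line, 12.5 mm above the bar's underside.
- specimen: Black resin-mounted specimen, a disc 31 mm across and 18 mm high, standing loose on the clamp's plate before the V-block; the pad pushes it up to 3 mm into the V. Origin at the centre of its underside, 12 mm above the bench.
- v_block: Dark V-block bolted on the clamp's plate, 16 mm high, its V open to the plunger; origin at the place of the seated specimen's axis, on the plate. Its setting along the plate differs by up to 3 mm.
- brush: Small brush, 163 mm long and 15 mm thick, lying on the bench on the other side of the clamp from the bar. A bystander.
- loupe: Black loupe, 36 mm across, 38 mm high, standing to the right of the clamp. A bystander.
- test_block: Flat round steel block, 60 mm across, 11 mm high, left of the clamp. A bystander.
- swab_jar: Glass jar with swabs, 68 mm across, 82 mm high, at the far right. A bystander.
Things that resemble listed ones, but are neither listed nor needed, are in the scene too. What is shaped like the specimen but red or yellow is not meant.

How it is judged (in metres and radians):
On the way, in this order (a step that is already met when the one before it is completed fails the run):
1. the bar's socket is home on the lever, the specimen still loose (stub end within 5 mm of the socket floor) (distance between socket_floor and stub_tip below 0.005 m and angle between the x axis of socket_floor and the x axis of stub_tip, either way round below 0.12 rad and contact force between specimen and v_block below 2 N), for 0.2 s.
2. with the bar still on it, the lever is swung past the clamp's centre plane and the specimen is pressed into the V-block (contact force between specimen and v_block above 2.5 N and y of stub_tip in the frame of clamp above 0 m and distance between socket_floor and stub_tip below 0.02 m), for 0.2 s.
At the end, for the whole second after the job is handed in: Lever over its dead point and staying there by itself (its end past the clamp's centre plane), specimen within 4 mm of its seat and pressed with over 2.5 N; bar at rest flat on the bench (within 5 mm, 0.1 rad), its socket floor over 60 mm from the lever's end, not touching the clamp (y of stub_tip in the frame of clamp above 0 m and contact force between specimen and v_block above 2.5 N and horizontal distance between specimen and v_block below 0.004 m and height (world z) of bar below 0.005 m and angle between bar's own z axis and vertical below 0.1 rad and linear speed of bar below 0.02 m/s and horizontal distance between socket_floor and stub_tip above 0.06 m and contact force between bar and clamp below 0.1 N).
It fails at once if the bar presses on the clamp with more than 20 N (contact force between bar and clamp above 20 N).
It fails at once if the fingers or the arm press on the clamp with more than 2 N (contact force between any of the fingers, the arm and clamp above 2 N).
It fails at once if the fingers or the arm press on the specimen (contact force between any of the fingers, the arm and specimen above 1 N).
It fails at once if a bystander is shoved more than 20 mm (distance of any of brush, loupe, test_block, swab_jar from where it was at the start of the episode above 0.02 m).
It also fails if it takes over 72 s, if anything falls off the work surface, if the arm or the gripper's body presses on something with over 40 N, if the wrist force passes 120 N, or if a joint passes its speed limit or range.

## Working session

There is one attempt and no reset: what is moved stays moved. The work goes in short steps, Python scripts to look and compute and a tool call to move; the robot and the scene stay as the last step left them, time stands still between calls to the robot, and variables do not carry over. Pictures are saved under pics/ and viewed, at most 10 in all, crops included, and the job is handed in when it is done.

Besides the shell and the picture viewer there is one more tool, called after "Request:" as name(argument=value, ...), one argument or row to a line, values as JSON. apply_moves: Moves the arm, as the interface text tells. Its arguments: {"type":"object","properties":{"targets":{"type":"array","items":{"type":"object","properties":{"travel":{"type":"array","items":{"type":"number"}},"roll":{"type":"number"},"jaw":{"type":"number"}}}}},"required":["targets"]}

```bash
mkdir -p pics; ls
python3 - <<'E'
from plant import ctrl
import cv2,numpy as np
for n in ["top","side"]:
    im=ctrl.snapshot(n); cv2.imwrite(f"pics/{n}0.png",im[:,:,::-1])
    c=ctrl.calibration(n); print(n,np.round(c["K"],1).tolist(),np.round(c["extrinsics"],3).tolist())
print(ctrl.calibration("wrist"))
o=ctrl.get_obs();print({k:np.round(v,3) for k,v in o.items()})
E
```

```text
pics
top [[420.9, 0.0, 323.6], [0.0, 420.9, 205.6], [0.0, 0.0, 1.0]] [[-0.009, -0.992, 0.124, 0.442], [-1.0, 0.01, 0.01, -0.159], [-0.011, -0.124, -0.992, 1.074], [0.0, 0.0, 0.0, 1.0]]
side [[459.5, 0.0, 327.0], [0.0, 459.5, 197.6], [0.0, 0.0, 1.0]] [[-0.93, -0.212, 0.299, 0.292], [-0.366, 0.499, -0.785, 0.632], [0.018, -0.84, -0.542, 0.608], [0.0, 0.0, 0.0, 1.0]]
{'K': array([[330.46282419,   0.        , 314.46606089],
       [  0.        , 330.46282419, 197.86312805],
       [  0.        ,   0.        ,   1.        ]]), 'hand_eye': array([[-4.88920829e-04, -9.67525902e-01, -2.52771420e-01,
         6.91883910e-02],
       [ 9.99999842e-01, -5.43225692e-04,  1.45048736e-04,
         9.28757977e-04],
       [-2.77650338e-04, -2.52771309e-01,  9.67526014e-01,
        -1.36528239e-01],
       [ 0.00000000e+00,  0.00000000e+00,  0.00000000e+00,
         1.00000000e+00]])}
{'clock': np.float64(0.1), 'joint_pos': array([-5.0129e+01,  2.0587e+01,  6.4100e-01, -1.8000e-02, -7.0135e+01,
       -1.6505e+01]), 'qvel': array([ 0.063, -0.062,  0.141,  0.102, -0.07 , -0.011]), 'tau': array([-1.0000e-03, -5.8416e+01,  2.9375e+01,  7.0160e+00,  1.0000e-02,
       -0.0000e+00]), 'tool_pos': array([ 0.268, -0.619,  0.248]), 'orientation': array([ 1.79917e+02, -7.00000e-03, -1.56640e+02]), 'force': array([0.142, 0.005, 0.343]), 'moment': array([0.004, 0.003, 0.006]), 'gripper_force': np.float64(0.0), 'opening': np.float64(0.087)}
```

View pics/top0.png

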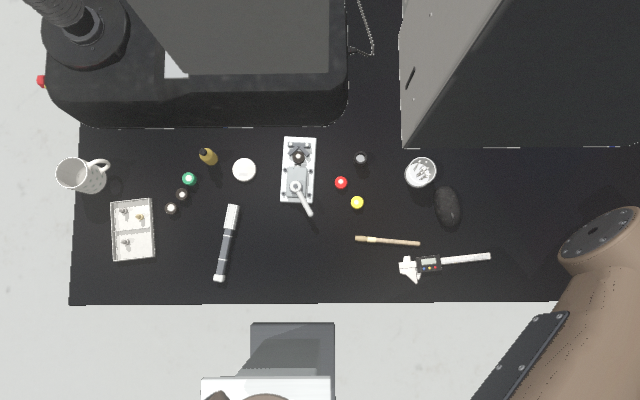

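View pics/side0.png

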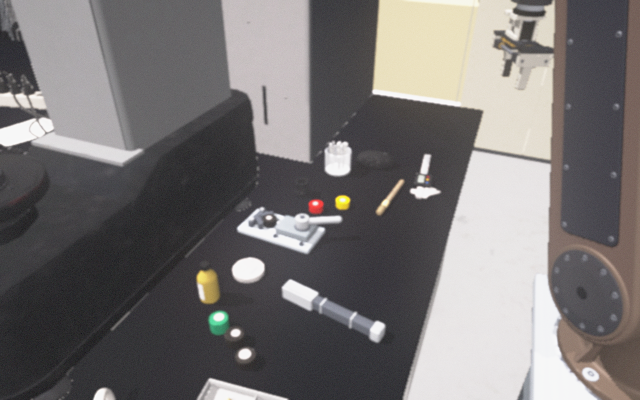

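The top view shows the clamp at about (298,170), with its lever tip near (310,214). The bar lies to the left, socket at (232,208) and knob at (219,278). The brush, loupe and jar are on the right. I'll measure these by masks.

```bash
cat > h.py <<'E'
import numpy as np,cv2
from plant import ctrl
from scipy.spatial.transform import Rotation as R
def pose():
    o=ctrl.get_obs(); T=np.eye(4); T[:3,:3]=R.from_euler('xyz',o["orientation"],degrees=True).as_matrix(); T[:3,3]=o["tool_pos"]; return T
def cam(n):
    c=ctrl.calibration(n); return c["K"], (pose()@c["hand_eye"] if n=="wrist" else c["extrinsics"])
def ray(uv,z,K,E):
    uv=np.atleast_2d(np.asarray(uv,float)); d=np.c_[uv,np.ones(len(uv))]@np.linalg.inv(K).T@E[:3,:3].T
    return (E[:3,3]+d*((z-E[2,3])/d[:,2])[:,None])[:,:2]
def blobs(im,lo,roi,amin=30,hi=256):
    g=im.min(2); x0,y0,x1,y1=roi; m=np.zeros(g.shape,np.uint8); m[y0:y1,x0:x1]=((g>=lo)&(g<hi))[y0:y1,x0:x1]*255
    cs,_=cv2.findContours(m,cv2.RETR_EXTERNAL,cv2.CHAIN_APPROX_NONE)
    return [c for c in cs if cv2.contourArea(c)>amin]
E
python3 - <<'E'
from h import *
im=cv2.imread("pics/top0.png"); K,E=cam("top")
for nm,roi,z in [("bar",(205,200,245,290),.02),("clamp",(270,130,325,222),.012)]:
    for lo in (70,110,):
        for c in blobs(im,lo,roi,8):
            b=cv2.boxPoints(cv2.minAreaRect(c)); print(nm,lo,cv2.contourArea(c),b.round(1).tolist(),ray(b,z,K,E).round(4).tolist())
# rough points
print("hub",ray([[296,187]],.056,K,E),"tip",ray([[310,214]],.046,K,E))
big=cv2.resize(im[120:290,200:400],None,fx=3.9,fy=3.5,interpolation=cv2.INTER_CUBIC); 
cv2.imwrite("pics/crop.png",cv2.resize(im[125:285,205:385],None,fx=3.6,fy=3.6,interpolation=cv2.INTER_CUBIC))
E
```

```text
bar 70 721.5 [[211.8000030517578, 280.79998779296875], [227.5, 202.3000030517578], [239.8000030517578, 204.8000030517578], [224.1999969482422, 283.20001220703125]] [[0.3889, 0.1302], [0.5846, 0.095], [0.5779, 0.0637], [0.3826, 0.0995]]
bar 110 602.5 [[212.10000610351562, 280.3999938964844], [227.6999969482422, 202.5], [239.0, 204.8000030517578], [223.5, 282.70001220703125]] [[0.3897, 0.1296], [0.584, 0.0946], [0.5779, 0.0657], [0.3839, 0.1013]]
clamp 70 2248.0 [[278.29998779296875, 215.60000610351562], [281.8999938964844, 135.39999389648438], [316.5, 137.0], [312.8999938964844, 217.10000610351562]] [[0.5503, -0.0329], [0.7597, -0.0414], [0.7544, -0.1314], [0.5454, -0.1208]]
clamp 110 2176.5 [[278.5, 214.3000030517578], [282.79998779296875, 135.3000030517578], [316.29998779296875, 137.10000610351562], [311.8999938964844, 216.1999969482422]] [[0.5535, -0.0334], [0.76, -0.0438], [0.754, -0.1308], [0.5479, -0.1184]]
hub [[ 0.61579991 -0.08134132]] tip [[ 0.54989919 -0.11494146]]
```

View pics/crop.png

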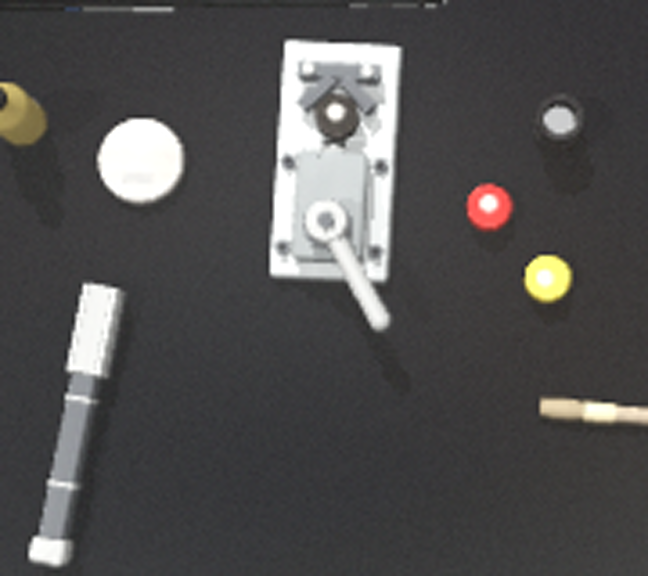

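The crop shows the clamp plate corners at about (270,277), (386,280), (286,41) and (401,46). The hub is at (325,222) and the stub tip at (380,322). The bar runs from its mouth at (103,287) to its knob at (50,560). Next I'll turn the tool and take a closer look with the wrist camera.

Request:
apply_moves(
  targets=[
    {"travel":[0,0,0],"roll":-8.5,"jaw":87},
    {"travel":[0,0,0],"roll":-8.5,"jaw":87},
    {"travel":[0,0,0],"roll":-8.5,"jaw":87},
    {"travel":[0,0,0],"roll":-8.5,"jaw":87},
    {"travel":[0,0,0],"roll":-8.5,"jaw":87},
    {"travel":[0,0,0],"roll":-8.5,"jaw":87},
    {"travel":[0,0,0],"roll":-8.5,"jaw":87},
    {"travel":[0,0,0],"roll":-8.5,"jaw":87},
    {"travel":[0,0,0],"roll":-8.5,"jaw":87},
    {"travel":[0,0,0],"roll":-8.5,"jaw":87},
  ],
)

```text
clock: 1.1
tool_pos: [0.2676, -0.6194, 0.248]
orientation: [180.0, 0.1, -71.3]
force: [-0.2, -0.3, 1.0]
opening: 0.0869
gripper_force: 0.0
```

Request:
apply_moves(
  targets=[
    {"travel":[0,0,0],"roll":-8.5,"jaw":87},
    {"travel":[0,0,0],"roll":-8.5,"jaw":87},
    {"travel":[0,0,0],"roll":-8.5,"jaw":87},
    {"travel":[0,0,0],"roll":-8.5,"jaw":87},
    {"travel":[0,0,0],"roll":-8.5,"jaw":87},
    {"travel":[0,0,0],"roll":-8.5,"jaw":87},
    {"travel":[0,0,0],"roll":-8.5,"jaw":87},
    {"travel":[0,0,0],"roll":-2.1,"jaw":87},
  ],
)

```text
clock: 1.9
tool_pos: [0.2675, -0.6194, 0.248]
orientation: [-180.0, 0.0, -9.7]
force: [0.6, -0.1, 0.4]
opening: 0.0869
gripper_force: 0.0
```

Request:
apply_moves(
  targets=[
    {"travel":[10,-46,0],"roll":0,"jaw":87},
    {"travel":[10,-46,0],"roll":0,"jaw":87},
    {"travel":[10,-46,0],"roll":0,"jaw":87},
    {"travel":[10,-46,0],"roll":0,"jaw":87},
    {"travel":[10,-46,0],"roll":0,"jaw":87},
    {"travel":[10,-46,0],"roll":0,"jaw":87},
    {"travel":[10,-46,0],"roll":0,"jaw":87},
    {"travel":[10,-46,0],"roll":0,"jaw":87},
    {"travel":[10,-46,0],"roll":0,"jaw":87},
    {"travel":[10,-46,0],"roll":0,"jaw":87},
  ],
)

```text
clock: 2.9
tool_pos: [0.4464, -0.1822, 0.2486]
orientation: [-180.0, -0.0, -10.0]
force: [1.3, -0.5, -0.9]
opening: 0.0868
gripper_force: 0.0
```

Request:
apply_moves(
  targets=[
    {"travel":[10,-46,0],"roll":0,"jaw":87},
    {"travel":[10,-46,0],"roll":0,"jaw":87},
    {"travel":[10,-46,0],"roll":0,"jaw":87},
    {"travel":[10,-46,0],"roll":0,"jaw":87},
    {"travel":[0,0,0],"roll":0,"jaw":87},
    {"travel":[0,0,0],"roll":0,"jaw":87},
    {"travel":[0,0,0],"roll":0,"jaw":87},
  ],
)

```text
clock: 3.6
tool_pos: [0.5172, -0.0103, 0.2483]
orientation: [180.0, 0.0, -10.0]
force: [-0.6, -0.9, 0.6]
opening: 0.0872
gripper_force: 0.0
```

Run:
```python
from h import *
T=pose(); print(T[:3,3],ctrl.get_obs()["orientation"],ctrl.get_obs()["clock"])
K,E=cam("wrist"); np.savez("w1.npz",K=K,E=E)
im=ctrl.snapshot("wrist")[:,:,::-1]; cv2.imwrite("pics/w1.png",im)
```

```text
[ 0.51723137 -0.01034604  0.24827716] [ 1.79980931e+02  4.25416516e-02 -1.00426064e+01] 3.6
```

View pics/w1.png

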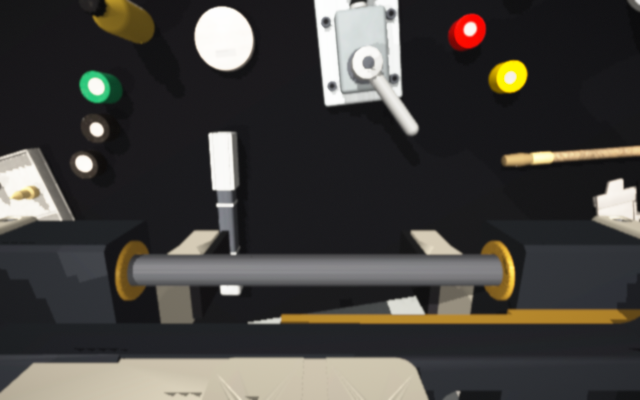

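The wrist view shows the hub at (370,63), the stub tip at (413,129), the bar socket at x 209–238 and y 131–190, and the grip below it.

Run:
```python
from h import *
d=np.load("w1.npz");K,E=d["K"],d["E"]; im=cv2.imread("pics/w1.png"); g=im.min(2)
# bar: row scan of bright/dark edges
for r in list(range(126,218,6)):
    row=g[r,195:250]; ix=np.where(row>45)[0]; print(r,(ix.min()+195,ix.max()+195) if len(ix) else None,end=" ")
print()
c=blobs(im,150,(195,120,250,195),50); 
for k in c:
    b=cv2.boxPoints(cv2.minAreaRect(k)); print("sock",b.round(1).tolist(),ray(b,.025,K,E).round(4).tolist())
# stub scan rows
for r in range(86,138,4):
    row=g[r,380:430]; ix=np.where(row>90)[0]; print(r,(ix.min()+380,ix.max()+380) if len(ix) else None,end=" ")
print()
m=np.zeros_like(g);m[40:90,345:395]=g[40:90,345:395]
cr=cv2.HoughCircles(cv2.resize(g[35:95,340:400],None,fx=4,fy=4,interpolation=cv2.INTER_CUBIC),cv2.HOUGH_GRADIENT,1,40,param1=120,param2=20,minRadius=40,maxRadius=85)
print("hub",None if cr is None else (cr[0,:4]/4+[340,35,0]).round(1))
cv2.imwrite("pics/w1c.png",np.hstack([cv2.resize(im[0:150,310:430],None,fx=4,fy=4,interpolation=cv2.INTER_CUBIC)[:600],cv2.resize(im[120:270,195:265],None,fx=4,fy=4,interpolation=cv2.INTER_CUBIC)]))
```

```text
126 None 132 (np.int64(208), np.int64(236)) 138 (np.int64(207), np.int64(237)) 144 (np.int64(208), np.int64(237)) 150 (np.int64(208), np.int64(237)) 156 (np.int64(209), np.int64(237)) 162 (np.int64(209), np.int64(238)) 168 (np.int64(210), np.int64(238)) 174 (np.int64(210), np.int64(238)) 180 (np.int64(210), np.int64(239)) 186 (np.int64(211), np.int64(238)) 192 (np.int64(216), np.int64(233)) 198 (np.int64(217), np.int64(233)) 204 (np.int64(215), np.int64(235)) 210 (np.int64(217), np.int64(234)) 216 (np.int64(218), np.int64(234)) 
sock [[207.8000030517578, 132.60000610351562], [231.1999969482422, 131.0], [235.3000030517578, 190.1999969482422], [212.0, 191.8000030517578]] [[0.5805, 0.0943], [0.5778, 0.0693], [0.5137, 0.0803], [0.5164, 0.1064]]
86 (np.int64(380), np.int64(401)) 90 (np.int64(380), np.int64(402)) 94 (np.int64(380), np.int64(402)) 98 (np.int64(380), np.int64(399)) 102 (np.int64(385), np.int64(402)) 106 (np.int64(387), np.int64(405)) 110 (np.int64(390), np.int64(408)) 114 (np.int64(393), np.int64(410)) 118 (np.int64(396), np.int64(413)) 122 (np.int64(399), np.int64(416)) 126 (np.int64(401), np.int64(418)) 130 (np.int64(404), np.int64(418)) 134 (np.int64(408), np.int64(414)) 
hub [[368.9  62.6  16.7]]
```

View pics/w1c.png

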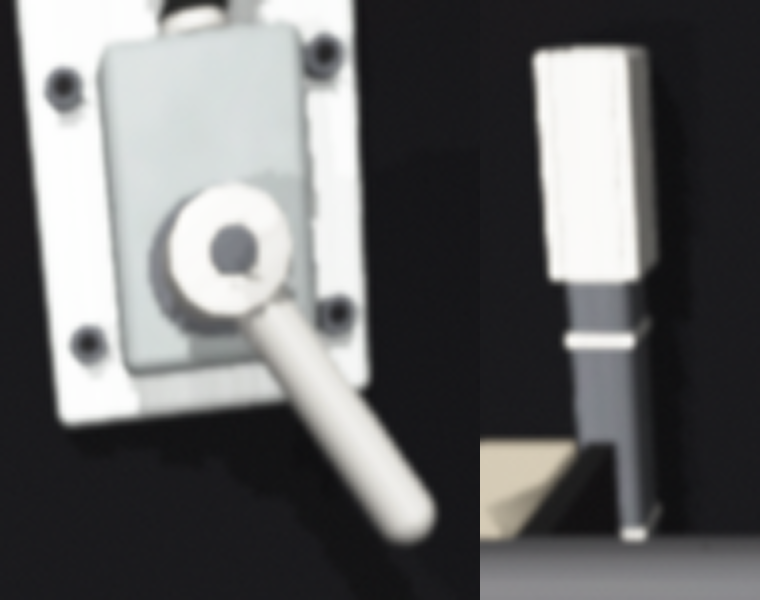

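The enlarged crop shows the hub centre at wrist pixel (368.8,62.3), a stub centreline from (393.5,102) to (409.5,126), and a cleanly visible bar socket.

Run:
```python
from h import *
d=np.load("w1.npz");K,E=d["K"],d["E"]
p=ray([[368.8,62.3]],.056,K,E)[0]; print("pivot",p)
s=ray([[394,102.5],[410,126.5],[412.3,133]],.046,K,E); print(s)
a=lambda v:np.degrees(np.arctan2(v[1],v[0]))
print("stub yaw",a(s[1]-s[0]),a(s[1]-p),"tip r",np.linalg.norm(s[2]-p))
c=ray([[325.5,106],[402,96],[314.5,0],[398,0]],.012,K,E); print(c, a(c[2]-c[0]),a(c[3]-c[1]),a(c[0]-c[1]))
```

```text
pivot [ 0.61678606 -0.07924318]
[[ 0.5768219  -0.10049039]
 [ 0.55098941 -0.11363835]
 [ 0.54419028 -0.11526333]]
stub yaw -153.0252570726707 -152.40169822868847 tip r 0.08104072010692195
[[ 0.58563864 -0.03465653]
 [ 0.58145742 -0.11765607]
 [ 0.68907996 -0.04088182]
 [ 0.67436849 -0.1237416 ]] -3.4440092315035695 -3.74743314123836 87.11607473662286
```

Request:
apply_moves(
  targets=[
    {"travel":[-22,-34,0],"roll":0,"jaw":50},
    {"travel":[-22,-34,0],"roll":0,"jaw":50},
    {"travel":[-21,-33.5,0],"roll":0,"jaw":50},
    {"travel":[0,0,40],"roll":0,"jaw":50},
    {"travel":[0,0,40],"roll":0,"jaw":50},
    {"travel":[0,0,40],"roll":0,"jaw":50},
    {"travel":[0,0,0],"roll":0,"jaw":50},
    {"travel":[0,0,0],"roll":0,"jaw":50},
  ],
)

```text
clock: 4.45
tool_pos: [0.4717, 0.1005, 0.1293]
orientation: [179.9, 0.0, -10.1]
force: [0.5, -0.1, 1.0]
opening: 0.0499
gripper_force: 0.0
```

Run:
```python
from h import *
T=pose(); print(T[:3,3],ctrl.get_obs()["orientation"],ctrl.get_obs()["clock"])
K,E=cam("wrist"); np.savez("w2.npz",K=K,E=E)
im=ctrl.snapshot("wrist")[:,:,::-1]; cv2.imwrite("pics/w2.png",im)
for c in blobs(im,120,(220,0,420,215),300):
    b=cv2.boxPoints(cv2.minAreaRect(c)); print(cv2.contourArea(c),b.round(0).tolist(),ray(b,.025,K,E).round(4).tolist())
```

```text
[0.4716858  0.10045192 0.12925492] [ 1.79931034e+02  2.26513496e-02 -1.00897729e+01] 4.45
4794.5 [[295.0, 47.0], [332.0, 47.0], [332.0, 214.0], [295.0, 214.0]] [[0.5803, 0.0943], [0.5759, 0.0698], [0.4598, 0.0889], [0.4648, 0.1167]]
```

View pics/w2.png

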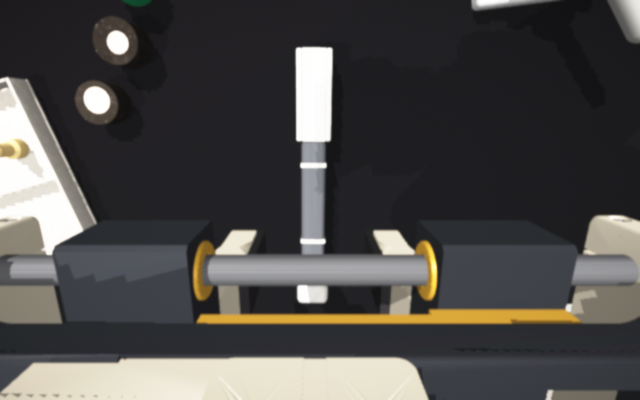

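The bar sits centred between the fingers, with its mouth at (313,47) and aligned with the tool. I'll descend and grip it.

Request:
apply_moves(
  targets=[
    {"travel":[-1,0,35],"roll":0,"jaw":50},
    {"travel":[0,0,35],"roll":0,"jaw":50},
    {"travel":[0,0,24],"roll":0,"jaw":50},
    {"travel":[0,0,9.5],"roll":0,"jaw":50},
    {"travel":[0,0,0],"roll":0,"jaw":50},
    {"travel":[0,0,0],"roll":0,"jaw":10},
    {"travel":[0,0,0],"roll":0,"jaw":10},
    {"travel":[0,0,0],"roll":0,"jaw":10},
    {"travel":[0,0,0],"roll":0,"jaw":10},
    {"travel":[0,0,0],"roll":0,"jaw":10},
  ],
)

```text
clock: 5.5
tool_pos: [0.4707, 0.1018, 0.0256]
orientation: [-180.0, -0.0, -10.0]
force: [-2.3, -0.6, 5.6]
opening: 0.0178
gripper_force: 30.0
```

Request:
apply_moves(
  targets=[
    {"travel":[0,0,0],"roll":0,"jaw":10},
    {"travel":[0,0,0],"roll":0,"jaw":10},
  ],
)

```text
clock: 5.7
tool_pos: [0.4707, 0.1018, 0.0256]
orientation: [-180.0, -0.0, -10.0]
force: [-1.3, -0.1, 6.9]
opening: 0.0177
gripper_force: 30.0
```

Request:
apply_moves(
  targets=[
    {"travel":[0,0,-15],"roll":0,"jaw":10},
    {"travel":[0,0,-30],"roll":0,"jaw":10},
    {"travel":[0,0,-30],"roll":0,"jaw":10},
    {"travel":[0,0,0],"roll":0,"jaw":10},
    {"travel":[0,0,0],"roll":0,"jaw":10},
  ],
)

```text
clock: 6.2
tool_pos: [0.4703, 0.1016, 0.1002]
orientation: [-179.9, -0.0, -10.1]
force: [-0.4, -0.1, -2.8]
opening: 0.0178
gripper_force: 30.0
```

Request:
apply_moves(
  targets=[
    {"travel":[0,0,0],"roll":-6.3,"jaw":10},
    {"travel":[0,0,0],"roll":-6.3,"jaw":10},
    {"travel":[0,0,0],"roll":-6.3,"jaw":10},
    {"travel":[0,0,0],"roll":-6.3,"jaw":10},
    {"travel":[0,0,0],"roll":-6.3,"jaw":10},
    {"travel":[0,0,0],"roll":-6.4,"jaw":10},
  ],
)

```text
clock: 6.8
tool_pos: [0.4693, 0.101, 0.0983]
orientation: [-180.0, 0.2, 28.1]
force: [1.4, 0.7, -2.8]
opening: 0.0178
gripper_force: 30.0
```

Request:
apply_moves(
  targets=[
    {"travel":[-10,13,0],"roll":0,"jaw":10},
    {"travel":[-23,29,0],"roll":0,"jaw":10},
    {"travel":[-23,29,0],"roll":0,"jaw":10},
    {"travel":[-23,29,0],"roll":0,"jaw":10},
    {"travel":[-23,29,0],"roll":0,"jaw":10},
    {"travel":[-23,29,0],"roll":0,"jaw":10},
    {"travel":[-23,29,0],"roll":0,"jaw":10},
    {"travel":[-22,29,0],"roll":0,"jaw":10},
    {"travel":[-10,12,0],"roll":0,"jaw":10},
    {"travel":[0,0,0],"roll":0,"jaw":10},
  ],
)

```text
clock: 7.8
tool_pos: [0.4157, -0.1861, 0.0987]
orientation: [-179.9, 0.1, 27.6]
force: [-0.1, -0.3, -2.1]
opening: 0.0178
gripper_force: 30.0
```

Request:
apply_moves(
  targets=[
    {"travel":[0,0,20],"roll":0,"jaw":10},
    {"travel":[0,0,15],"roll":0,"jaw":10},
    {"travel":[0,0,5],"roll":0,"jaw":10},
    {"travel":[0,0,0],"roll":0,"jaw":10},
    {"travel":[0,0,0],"roll":0,"jaw":10},
  ],
)

```text
clock: 8.3
tool_pos: [0.418, -0.184, 0.0602]
orientation: [180.0, 0.0, 27.9]
force: [0.4, 0.5, -2.0]
opening: 0.0179
gripper_force: 30.0
```

Run:
```python
from h import *
T=pose(); print(T[:3,3],ctrl.get_obs()["orientation"],ctrl.get_obs()["clock"])
K,E=cam("wrist"); np.savez("w3.npz",K=K,E=E)
im=ctrl.snapshot("wrist")[:,:,::-1]; cv2.imwrite("pics/w3.png",im)
```

```text
[ 0.41801702 -0.18396295  0.06024741] [1.79998235e+02 1.03539092e-02 2.78719663e+01] 8.3
```

View pics/w3.png

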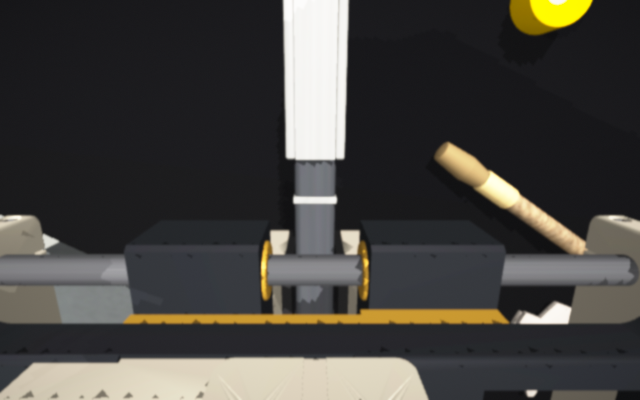

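The bar is held straight and centred, with its socket at columns 285–347, though the mouth is out of view. I'll advance towards the stub and watch the forces.

Request:
apply_moves(
  targets=[
    {"travel":[8,0,1],"roll":0,"jaw":10},
    {"travel":[12,0,0],"roll":0,"jaw":10},
    {"travel":[5,0,0],"roll":0,"jaw":10},
    {"travel":[0,0,0],"roll":0,"jaw":10},
    {"travel":[0,0,0],"roll":0,"jaw":10},
  ],
)

```text
clock: 8.85
tool_pos: [0.44, -0.1722, 0.059]
orientation: [-180.0, 0.0, 27.9]
force: [0.9, -0.5, -3.1]
opening: 0.0178
gripper_force: 30.0
```

Run:
```python
from h import *
T=pose(); print(T[:3,3],ctrl.get_obs()["orientation"],ctrl.get_obs()["clock"])
a=ctrl.snapshot("top")[:,:,::-1];b=ctrl.snapshot("side")[:,:,::-1]
cv2.imwrite("pics/t3.png",a);cv2.imwrite("pics/s3.png",b)
f=lambda i,x,y:cv2.resize(i[y:y+75,x:x+98],None,fx=4,fy=8,interpolation=cv2.INTER_CUBIC)
cv2.imwrite("pics/ts3.png",np.hstack([cv2.resize(a[170:245,280:355],None,fx=5,fy=5,interpolation=cv2.INTER_CUBIC),cv2.resize(b[190:265,290:375],None,fx=5,fy=5,interpolation=cv2.INTER_CUBIC)]))
```

```text
[ 0.43996258 -0.17223437  0.0589549 ] [-1.79985791e+02  1.84247184e-02  2.78842983e+01] 8.85
```

View pics/ts3.png

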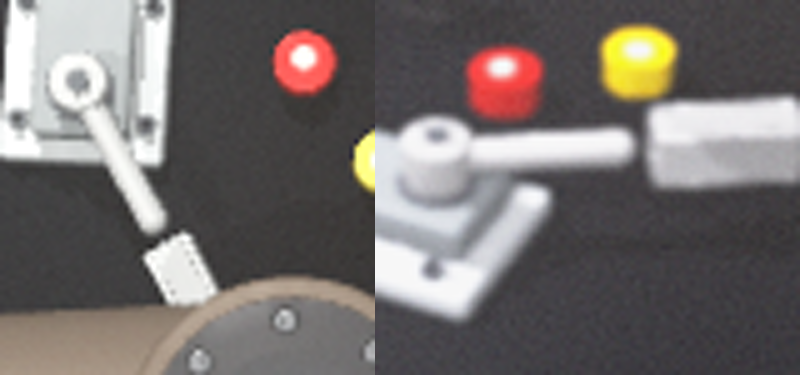

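Both views show the socket mouth collinear with the stub, with a small gap left. I'll insert it in small steps.

Request:
apply_moves(
  targets=[
    {"travel":[4,0,0],"roll":0,"jaw":10},
    {"travel":[3,0,0],"roll":0,"jaw":10},
    {"travel":[3,0,0],"roll":0,"jaw":10},
    {"travel":[3,0,0],"roll":0,"jaw":10},
    {"travel":[0,0,0],"roll":0,"jaw":10},
  ],
)

```text
clock: 9.45
tool_pos: [0.452, -0.1662, 0.0591]
orientation: [180.0, -0.0, 27.9]
force: [0.2, 0.1, -3.1]
opening: 0.0179
gripper_force: 30.0
```

Request:
apply_moves(
  targets=[
    {"travel":[3,0,0],"roll":0,"jaw":10},
    {"travel":[3,0,0],"roll":0,"jaw":10},
    {"travel":[3,0,0],"roll":0,"jaw":10},
    {"travel":[0,0,0],"roll":0,"jaw":10},
  ],
)

```text
clock: 9.85
tool_pos: [0.46, -0.162, 0.0591]
orientation: [180.0, -0.0, 27.9]
force: [0.3, 0.4, -1.9]
opening: 0.0175
gripper_force: 30.0
```

Request:
apply_moves(
  targets=[
    {"travel":[4,0,0],"roll":0,"jaw":10},
    {"travel":[4,0,0],"roll":0,"jaw":10},
    {"travel":[4,0,0],"roll":0,"jaw":10},
    {"travel":[4,0,0],"roll":0,"jaw":10},
    {"travel":[0,0,0],"roll":0,"jaw":10},
  ],
)

```text
clock: 10.35
tool_pos: [0.4743, -0.1544, 0.0591]
orientation: [180.0, -0.0, 27.9]
force: [-0.5, 0.2, -2.6]
opening: 0.0177
gripper_force: 30.0
```

Request:
apply_moves(
  targets=[
    {"travel":[4,0,0],"roll":0,"jaw":10},
    {"travel":[4,0,0],"roll":0,"jaw":10},
    {"travel":[4,0,0],"roll":0,"jaw":10},
    {"travel":[2,0,0],"roll":0,"jaw":10},
    {"travel":[0,0,0],"roll":0,"jaw":10},
    {"travel":[0,0,0],"roll":0,"jaw":10},
  ],
)

```text
clock: 10.95
tool_pos: [0.4858, -0.1481, 0.059]
orientation: [-180.0, 0.0, 27.9]
force: [-0.7, -0.5, -2.5]
opening: 0.0174
gripper_force: 30.0
```

Request:
apply_moves(
  targets=[
    {"travel":[2,0,0],"roll":0,"jaw":10},
    {"travel":[2,0,0],"roll":0,"jaw":10},
    {"travel":[1,0,0],"roll":0,"jaw":10},
    {"travel":[0,0,0],"roll":0,"jaw":10},
  ],
)

```text
clock: 11.35
tool_pos: [0.4905, -0.1457, 0.0591]
orientation: [180.0, -0.0, 27.9]
force: [-0.3, 0.8, -2.3]
opening: 0.0177
gripper_force: 30.0
```

Request:
apply_moves(
  targets=[
    {"travel":[1,0,0],"roll":0,"jaw":10},
    {"travel":[0.5,0,0],"roll":0,"jaw":10},
    {"travel":[0,0,0],"roll":0,"jaw":10},
  ],
)

```text
clock: 11.65
tool_pos: [0.4917, -0.1451, 0.0591]
orientation: [180.0, 0.0, 27.9]
force: [0.1, -0.4, -2.6]
opening: 0.0177
gripper_force: 30.0
```

Request:
apply_moves(
  targets=[
    {"travel":[0.5,0,0],"roll":0,"jaw":10},
    {"travel":[0.5,0,0],"roll":0,"jaw":10},
    {"travel":[0,0,0],"roll":0,"jaw":10},
  ],
)

```text
clock: 11.95
tool_pos: [0.4926, -0.1446, 0.0591]
orientation: [-180.0, -0.0, 27.9]
force: [-0.5, 0.2, -2.6]
opening: 0.0176
gripper_force: 30.0
```

Request:
apply_moves(
  targets=[
    {"travel":[0.5,0,0],"roll":0,"jaw":10},
    {"travel":[0.5,0,0],"roll":0,"jaw":10},
    {"travel":[0,0,0],"roll":0,"jaw":10},
  ],
)

```text
clock: 12.25
tool_pos: [0.4935, -0.1441, 0.0591]
orientation: [180.0, -0.0, 27.9]
force: [-0.8, 0.6, -2.6]
opening: 0.0177
gripper_force: 30.0
```

Request:
apply_moves(
  targets=[
    {"travel":[0.5,0,0],"roll":0,"jaw":10},
    {"travel":[0.5,0,0],"roll":0,"jaw":10},
    {"travel":[0,0,0],"roll":0,"jaw":10},
  ],
)

```text
clock: 12.55
tool_pos: [0.4943, -0.1437, 0.059]
orientation: [-180.0, 0.0, 27.9]
force: [-0.2, -0.3, -2.4]
opening: 0.0176
gripper_force: 30.0
```

Request:
apply_moves(
  targets=[
    {"travel":[0.5,0,0],"roll":0,"jaw":10},
    {"travel":[0.5,0,0],"roll":0,"jaw":10},
    {"travel":[0,0,0],"roll":0,"jaw":10},
  ],
)

```text
clock: 12.85
tool_pos: [0.4945, -0.1435, 0.0589]
orientation: [-180.0, 0.1, 27.9]
force: [-2.8, -1.8, -0.6]
opening: 0.018
gripper_force: 30.0
```

Request:
apply_moves(
  targets=[
    {"travel":[0.5,0,0],"roll":0,"jaw":10},
    {"travel":[0.5,0,0],"roll":0,"jaw":10},
    {"travel":[0,0,0],"roll":0,"jaw":10},
  ],
)

```text
clock: 13.15
tool_pos: [0.4946, -0.1433, 0.0588]
orientation: [-179.9, 0.2, 27.8]
force: [-6.3, -4.8, 0.9]
opening: 0.0177
gripper_force: 30.0
```

Contact is felt at the expected depth, so the socket is home. I'll relax the axial push, dwell, then swing.

Request:
apply_moves(
  targets=[
    {"travel":[-0.8,0,0],"roll":0,"jaw":10},
    {"travel":[0,0,0],"roll":0,"jaw":10},
    {"travel":[0,0,0],"roll":0,"jaw":10},
    {"travel":[0,0,0],"roll":0,"jaw":10},
    {"travel":[0,0,0],"roll":0,"jaw":10},
  ],
)

```text
clock: 13.65
tool_pos: [0.4946, -0.1434, 0.0589]
orientation: [-180.0, 0.1, 27.8]
force: [-4.4, -3.3, -0.6]
opening: 0.0179
gripper_force: 30.0
```

Request:
apply_moves(
  targets=[
    {"travel":[0,-2.4,0],"roll":1,"jaw":10},
    {"travel":[0,-2.4,0],"roll":1,"jaw":10},
    {"travel":[0,-2.4,0],"roll":1,"jaw":10},
    {"travel":[0,-2.4,0],"roll":1,"jaw":10},
    {"travel":[0.1,-2.4,0],"roll":1,"jaw":10},
    {"travel":[0,-2.4,0],"roll":1,"jaw":10},
  ],
)

```text
clock: 14.25
tool_pos: [0.4888, -0.1308, 0.0589]
orientation: [180.0, 0.1, 21.8]
force: [-2.3, -8.2, -3.2]
opening: 0.0179
gripper_force: 30.1
```

Request:
apply_moves(
  targets=[
    {"travel":[-0.2,-2.4,0],"roll":1,"jaw":10},
    {"travel":[0,-2.4,0],"roll":1,"jaw":10},
    {"travel":[0,-2.4,0],"roll":1,"jaw":10},
    {"travel":[0,-2.4,0],"roll":1,"jaw":10},
    {"travel":[0,-2.4,0],"roll":1,"jaw":10},
    {"travel":[0,-2.4,0],"roll":1,"jaw":10},
    {"travel":[0,-2.4,0],"roll":1,"jaw":10},
    {"travel":[0,-2.4,0],"roll":1,"jaw":10},
  ],
)

```text
clock: 15.05
tool_pos: [0.4829, -0.1125, 0.0589]
orientation: [180.0, 0.0, 13.8]
force: [-1.6, -8.5, -2.8]
opening: 0.0177
gripper_force: 30.1
```

Request:
apply_moves(
  targets=[
    {"travel":[0,-2.4,0],"roll":1,"jaw":10},
    {"travel":[0,-2.4,0],"roll":1,"jaw":10},
    {"travel":[0,-2.4,0],"roll":1,"jaw":10},
    {"travel":[0,-2.4,0],"roll":1,"jaw":10},
    {"travel":[0.1,-2.4,0],"roll":1,"jaw":10},
    {"travel":[0,-2.4,0],"roll":1,"jaw":10},
  ],
)

```text
clock: 15.65
tool_pos: [0.4801, -0.0984, 0.0589]
orientation: [180.0, 0.0, 7.8]
force: [-1.0, -7.2, -2.9]
opening: 0.0179
gripper_force: 30.1
```

Request:
apply_moves(
  targets=[
    {"travel":[0,-2.4,0],"roll":1,"jaw":10},
    {"travel":[0,-2.4,0],"roll":1,"jaw":10},
    {"travel":[0,-2.4,0],"roll":1,"jaw":10},
    {"travel":[0,-2.4,0],"roll":1,"jaw":10},
    {"travel":[0,-2.4,0],"roll":1,"jaw":10},
    {"travel":[0,-2.4,0],"roll":1,"jaw":10},
  ],
)

```text
clock: 16.25
tool_pos: [0.4787, -0.0839, 0.0589]
orientation: [180.0, 0.0, 1.8]
force: [-1.3, -6.1, -2.5]
opening: 0.0176
gripper_force: 30.0
```

Request:
apply_moves(
  targets=[
    {"travel":[0,-2.4,0],"roll":1,"jaw":10},
    {"travel":[0,-2.4,0],"roll":1,"jaw":10},
    {"travel":[0,-2.4,0],"roll":1,"jaw":10},
    {"travel":[0,-2.4,0],"roll":1,"jaw":10},
  ],
)

```text
clock: 16.65
tool_pos: [0.4786, -0.0742, 0.0589]
orientation: [180.0, 0.0, -2.2]
force: [-1.5, -5.2, -2.4]
opening: 0.018
gripper_force: 30.0
```

Request:
apply_moves(
  targets=[
    {"travel":[0,-2.4,0],"roll":1,"jaw":10},
    {"travel":[0,-2.4,0],"roll":1,"jaw":10},
    {"travel":[0,-2.4,0],"roll":1,"jaw":10},
  ],
)

```text
clock: 16.95
tool_pos: [0.479, -0.0669, 0.0589]
orientation: [180.0, 0.0, -5.2]
force: [-2.5, -3.9, -1.8]
opening: 0.0178
gripper_force: 30.0
```

Request:
apply_moves(
  targets=[
    {"travel":[0,-2.4,0],"roll":1,"jaw":10},
    {"travel":[0,-2.4,0],"roll":1,"jaw":10},
    {"travel":[0,-2.4,0],"roll":1,"jaw":10},
  ],
)

```text
clock: 17.25
tool_pos: [0.4798, -0.0594, 0.0589]
orientation: [180.0, 0.0, -8.2]
force: [-2.7, -3.1, -2.5]
opening: 0.0179
gripper_force: 30.0
```

Request:
apply_moves(
  targets=[
    {"travel":[-0.1,-2.4,0],"roll":1,"jaw":10},
    {"travel":[0,-2.4,0],"roll":1,"jaw":10},
    {"travel":[0,-2.4,0],"roll":1,"jaw":10},
  ],
)

```text
clock: 17.55
tool_pos: [0.481, -0.0522, 0.059]
orientation: [180.0, 0.0, -11.2]
force: [-3.6, -2.5, -2.6]
opening: 0.0179
gripper_force: 30.0
```

Request:
apply_moves(
  targets=[
    {"travel":[0,-2.4,0],"roll":1,"jaw":10},
    {"travel":[0,-2.4,0],"roll":1,"jaw":10},
  ],
)

```text
clock: 17.75
tool_pos: [0.482, -0.0474, 0.059]
orientation: [180.0, 0.0, -13.2]
force: [-4.2, -1.2, -2.4]
opening: 0.0176
gripper_force: 30.0
```

Request:
apply_moves(
  targets=[
    {"travel":[0,-2.4,0],"roll":1,"jaw":10},
    {"travel":[0,-2.4,0],"roll":1,"jaw":10},
  ],
)

```text
clock: 17.95
tool_pos: [0.4831, -0.0428, 0.059]
orientation: [-180.0, 0.0, -15.2]
force: [-3.1, -0.4, -2.9]
opening: 0.0176
gripper_force: 30.0
```

Request:
apply_moves(
  targets=[
    {"travel":[-0.1,-2.4,0],"roll":1,"jaw":10},
    {"travel":[0,-2.4,0],"roll":1,"jaw":10},
  ],
)

```text
clock: 18.15
tool_pos: [0.4845, -0.0381, 0.059]
orientation: [-180.0, 0.0, -17.2]
force: [-4.4, 0.7, -3.0]
opening: 0.0179
gripper_force: 30.0
```

Request:
apply_moves(
  targets=[
    {"travel":[-0.1,-2.4,0],"roll":1,"jaw":10},
    {"travel":[0,0,0],"roll":0,"jaw":10},
  ],
)

```text
clock: 18.35
tool_pos: [0.4852, -0.0357, 0.059]
orientation: [-180.0, -0.0, -18.2]
force: [-4.3, 0.9, -3.6]
opening: 0.0176
gripper_force: 30.0
```

Request:
apply_moves(
  targets=[
    {"travel":[0,-2.4,0],"roll":1,"jaw":10},
    {"travel":[0,0,0],"roll":0,"jaw":10},
  ],
)

```text
clock: 18.55
tool_pos: [0.4859, -0.0335, 0.0591]
orientation: [-180.0, -0.0, -19.2]
force: [-4.4, 1.4, -4.1]
opening: 0.0175
gripper_force: 30.0
```

Request:
apply_moves(
  targets=[
    {"travel":[-0.2,-2.4,0],"roll":1,"jaw":10},
    {"travel":[0,0,0],"roll":0,"jaw":10},
  ],
)

```text
clock: 18.75
tool_pos: [0.4867, -0.0311, 0.0591]
orientation: [-180.0, -0.0, -20.2]
force: [-4.2, 2.1, -3.7]
opening: 0.0179
gripper_force: 30.0
```

Request:
apply_moves(
  targets=[
    {"travel":[0,-2.4,0],"roll":1,"jaw":10},
    {"travel":[0,0,0],"roll":0,"jaw":10},
  ],
)

```text
clock: 18.95
tool_pos: [0.4875, -0.0289, 0.0591]
orientation: [-180.0, -0.0, -21.2]
force: [-3.7, 2.3, -3.8]
opening: 0.018
gripper_force: 30.0
```

Request:
apply_moves(
  targets=[
    {"travel":[0,-2.4,0],"roll":1,"jaw":10},
    {"travel":[0,0,0],"roll":0,"jaw":10},
  ],
)

```text
clock: 19.15
tool_pos: [0.4884, -0.0267, 0.0591]
orientation: [-180.0, -0.0, -22.2]
force: [-3.0, 2.7, -3.9]
opening: 0.0183
gripper_force: 30.0
```

Request:
apply_moves(
  targets=[
    {"travel":[0,-2.4,0],"roll":1,"jaw":10},
    {"travel":[0,0,0],"roll":0,"jaw":10},
  ],
)

```text
clock: 19.35
tool_pos: [0.4891, -0.0247, 0.0591]
orientation: [180.0, -0.0, -23.2]
force: [-3.0, 0.2, -4.1]
opening: 0.0181
gripper_force: 30.0
```

Request:
apply_moves(
  targets=[
    {"travel":[0,-2.4,0],"roll":1,"jaw":10},
    {"travel":[0,0,0],"roll":0,"jaw":10},
  ],
)

```text
clock: 19.55
tool_pos: [0.4899, -0.0227, 0.0591]
orientation: [180.0, 0.0, -24.2]
force: [-1.9, -1.7, -3.3]
opening: 0.0178
gripper_force: 30.0
```

Request:
apply_moves(
  targets=[
    {"travel":[0,-1.2,0],"roll":0.5,"jaw":10},
    {"travel":[0,0,0],"roll":0,"jaw":10},
  ],
)

```text
clock: 19.75
tool_pos: [0.4904, -0.0217, 0.0591]
orientation: [180.0, 0.0, -24.7]
force: [-2.2, -3.0, -3.4]
opening: 0.0177
gripper_force: 30.0
```

The lever passed its dead point: the tangential force changed sign. The rising resistance now shows it at the stop. I'll relax and draw the bar off along its axis.

Request:
apply_moves(
  targets=[
    {"travel":[0,1.2,0],"roll":-0.8,"jaw":10},
    {"travel":[0,0,0],"roll":0,"jaw":10},
    {"travel":[0,0,0],"roll":0,"jaw":10},
  ],
)

```text
clock: 20.05
tool_pos: [0.4899, -0.0227, 0.0591]
orientation: [180.0, 0.0, -23.8]
force: [-2.9, -2.8, -2.4]
opening: 0.0175
gripper_force: 30.0
```

Request:
apply_moves(
  targets=[
    {"travel":[-1,0,0],"roll":0,"jaw":10},
    {"travel":[-2,0,0],"roll":0,"jaw":10},
    {"travel":[-3,0,0],"roll":0,"jaw":10},
    {"travel":[0,0,0],"roll":0,"jaw":10},
  ],
)

```text
clock: 20.45
tool_pos: [0.4849, -0.0201, 0.0594]
orientation: [-180.0, -0.1, -23.8]
force: [-1.1, -3.8, -1.0]
opening: 0.0176
gripper_force: 30.0
```

Request:
apply_moves(
  targets=[
    {"travel":[-2,0.8,0],"roll":0,"jaw":10},
    {"travel":[-4,0,0],"roll":0,"jaw":10},
    {"travel":[-4,0,0],"roll":0,"jaw":10},
    {"travel":[-4,0,0],"roll":0,"jaw":10},
    {"travel":[0,0,0],"roll":0,"jaw":10},
  ],
)

```text
clock: 20.95
tool_pos: [0.4704, -0.015, 0.059]
orientation: [180.0, 0.0, -23.8]
force: [-2.1, -1.2, -2.2]
opening: 0.0177
gripper_force: 30.0
```

Request:
apply_moves(
  targets=[
    {"travel":[-5,0,0],"roll":0,"jaw":10},
    {"travel":[-5,0,0],"roll":0,"jaw":10},
    {"travel":[-5,0,0],"roll":0,"jaw":10},
    {"travel":[0,0,0],"roll":0,"jaw":10},
  ],
)

```text
clock: 21.35
tool_pos: [0.4566, -0.009, 0.059]
orientation: [180.0, 0.0, -23.8]
force: [-1.1, -0.5, -3.2]
opening: 0.0176
gripper_force: 30.0
```

Request:
apply_moves(
  targets=[
    {"travel":[-6,0,0],"roll":0,"jaw":10},
    {"travel":[-6,0,0],"roll":0,"jaw":10},
    {"travel":[-6,0,0],"roll":0,"jaw":10},
    {"travel":[-8,0,0],"roll":0,"jaw":10},
    {"travel":[-8,0,0],"roll":0,"jaw":10},
    {"travel":[-4,0,0],"roll":0,"jaw":10},
    {"travel":[0,0,0],"roll":0,"jaw":10},
  ],
)

```text
clock: 22.05
tool_pos: [0.4223, 0.0065, 0.0592]
orientation: [-180.0, -0.0, -23.8]
force: [0.8, 0.7, -2.3]
opening: 0.0177
gripper_force: 30.0
```

Request:
apply_moves(
  targets=[
    {"travel":[0,-10,0],"roll":0,"jaw":10},
    {"travel":[0,-20,0],"roll":0,"jaw":10},
    {"travel":[0,-20,0],"roll":0,"jaw":10},
    {"travel":[0,-20,0],"roll":0,"jaw":10},
    {"travel":[0,-20,0],"roll":0,"jaw":10},
    {"travel":[0,-20,0],"roll":0,"jaw":10},
    {"travel":[0,-10,0],"roll":0,"jaw":10},
    {"travel":[0,0,0],"roll":0,"jaw":10},
  ],
)

```text
clock: 22.85
tool_pos: [0.4721, 0.1175, 0.0589]
orientation: [-180.0, -0.0, -23.8]
force: [-0.5, 0.2, -2.6]
opening: 0.0176
gripper_force: 30.0
```

Run:
```python
from h import *
o=ctrl.get_obs(); print(o["tool_pos"],o["orientation"],o["force"],o["clock"])
a=ctrl.snapshot("top")[:,:,::-1];b=ctrl.snapshot("side")[:,:,::-1]
cv2.imwrite("pics/ts4.png",np.hstack([cv2.resize(a[130:280,200:340],None,fx=2.8,fy=2.8,interpolation=cv2.INTER_CUBIC),cv2.resize(b[180:330,225:365],None,fx=2.8,fy=2.8,interpolation=cv2.INTER_CUBIC)]))
```

```text
[0.47210453 0.11751634 0.05888517] [-1.79994369e+02 -1.01251102e-02 -2.37505949e+01] [-0.50802714  0.20478867 -2.57859314] 22.85
```

View pics/ts4.png

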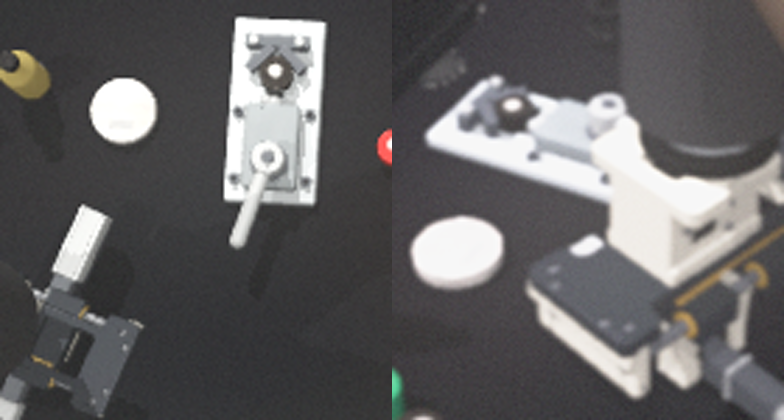

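The lever has stayed over on the left side, the specimen is in the V and the bar is clear. I'll lay the bar down.

Request:
apply_moves(
  targets=[
    {"travel":[0,0,15],"roll":0,"jaw":10},
    {"travel":[0,0,10],"roll":0,"jaw":10},
    {"travel":[0,0,4],"roll":0,"jaw":10},
    {"travel":[0,0,2],"roll":0,"jaw":10},
    {"travel":[0,0,1.2],"roll":0,"jaw":10},
    {"travel":[0,0,0.8],"roll":0,"jaw":10},
    {"travel":[0,0,0],"roll":0,"jaw":10},
  ],
)

```text
clock: 23.65
tool_pos: [0.4715, 0.116, 0.0263]
orientation: [-180.0, -0.0, -23.8]
force: [-0.8, 0.5, -2.2]
opening: 0.0181
gripper_force: 30.0
```

Request:
apply_moves(
  targets=[
    {"travel":[0,0,0],"roll":0,"jaw":24},
    {"travel":[0,0,0],"roll":0,"jaw":35},
    {"travel":[0,0,0],"roll":0,"jaw":50},
    {"travel":[0,0,0],"roll":0,"jaw":50},
    {"travel":[0,0,-15],"roll":0,"jaw":50},
    {"travel":[0,0,-35],"roll":0,"jaw":50},
    {"travel":[0,0,-40],"roll":0,"jaw":50},
    {"travel":[0,0,-40],"roll":0,"jaw":50},
    {"travel":[0,0,0],"roll":0,"jaw":50},
    {"travel":[0,0,0],"roll":0,"jaw":50},
  ],
)

```text
clock: 24.65
tool_pos: [0.4717, 0.1163, 0.1572]
orientation: [-179.8, -0.1, -23.8]
force: [-0.0, -0.5, -0.5]
opening: 0.0502
gripper_force: 0.0
```

Run:
```python
from h import *
o=ctrl.get_obs(); print(o["tool_pos"],o["clock"])
w=ctrl.snapshot("wrist")[:,:,::-1];b=ctrl.snapshot("side")[:,:,::-1]
cv2.imwrite("pics/f.png",np.hstack([w[:300,180:580],b[150:350,200:400].repeat(2,0).repeat(2,1)[:300]]))
```

```text
[0.47170441 0.11634362 0.15719942] 24.65
```

View pics/f.png

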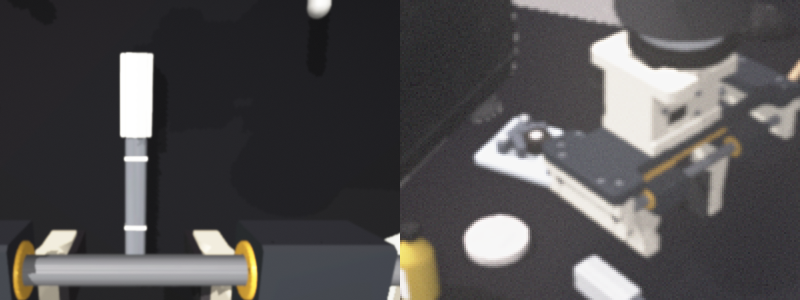

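The bar lies flat and free of the fingers, well clear of the lever tip (visible at (318,5)). I'm handing in the job.

```bash
python3 -c "
from plant import ctrl
print(ctrl.close_job())"
```

```text
the job is handed in; nothing more can be done
None
```

I handed the job in at about 25 s; no verdict came back, but by force readings and the last pictures the lever is past its dead point at its stop, the specimen sits in the V-block, and the bar lies flat on the bench clear of the clamp.

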